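# Put the tuning forks back in their fitted case after a hearing test

### The arm

A 6-joint arm with a two-finger parallel gripper is mounted at the origin on the work surface. World frame = base frame: x ahead of the robot, y to its left, z up, the work surface at z = 0. Lengths are in mm, angles in rad, forces in N, time in s.
With the tool pointing down it reaches from about 350 to 975 mm from the base axis. Payload 7.1 kg.
Tool frame: the origin (TCP) lies between the finger pads; the fingertips stand 19 mm ahead of it and the grasp point (between the pads) is the TCP (ctrl.tcp_to_tips is the distance from the TCP to the fingertips, in mm); z points along the fingers, y is the line along which they close (so a half turn about z gives the same grasp; the last joint's range is limited). The gripper opens to 88 mm and grips with 3 to 60 N. Pads are 20 mm wide; open, the fingers measure 115 mm over their backs; the gripper's body (75 mm by 178 mm) begins 61 mm behind the grasp point.
Start: joints at [-1.353, 0.423, 1.63, -0, 1.089, -0.019], TCP at [146.64, -607.537, 241.675] pointing down, gripper open.
Joint ranges: [-3, 3], [-0.9, 2.11], [0.09, 2.58], [-1.31, 4.45], [0.11, 2.69], [-2.54, 2.54]. Speed limits (rad/s): [2.39, 2.39, 3.01, 3.14, 3.14, 3.14].

### API

Orientations are given as a rotation vector (axis times angle).
In Python, from workcell import status, optics, ctrl gives the robot as it stands. The module is installed in compiled form; this text tells all that it offers.
- The arm moves only by the shell command python3 -m inch 'ROWS'. ROWS is JSON, a list that holds one entry, the list of rows, each a list of 7 numbers: the shift along the tool's x, y, z in mm, then the turn, a rotation vector about the tool's x, y, z in rad, then the opening in per cent of the stroke, from 0 (shut) to 100 (fully open). A call has 1 to 20 rows; each row is the pose to reach, as a shift and turn from the pose commanded when the call began, along the tool's axes at that moment; what a row does not reach only later rows make up. A row lasts 1/10 s, in which the tool goes at most 50 mm and 8.59 degrees, less where a joint would pass 70% of its speed; a pose out of reach is approached as far as the arm can. A call with a gripper value outside its range is refused whole. The fingers move at their own pace and stop on an object; the grip force is fixed at half the most. Time passes only in rows, so rows that repeat a pose let the fingers close. It gives the time, the measured TCP pose, the force, the opening and the grip force at its end, in the units of the state.
- status.get_obs(): the state, without advancing time (a new reading comes with each control period).
- optics.get_image(name): name is "scene" or "top" or "wrist"; returns a dict with "frame" (384x512x3 uint8, red, green, blue), "fx", "fy", "cx", "cy" (pixels), "rvec" (rotation vector, rad) and "tvec" (3), from world to camera coordinates, as OpenCV has them; the wrist camera has in their place "hand_eye" (4x4, takes a point from camera to tool coordinates, whose origin is the TCP and whose axes are the flange's). Camera axes: x right, y down, z forward; pixel columns grow to the right and rows downward; lengths in mm; the calibration is good to about 2 mm. A picture is of the moment at which its call begins: read the wrist's pose just before it. There is no depth.
- ctrl.close_job(): hands the job in; it is judged then, once.
The state is a dict: "t": time; "qpos": joint angles; "qvel": joint speeds; "joint_torque": joint torques, N m; "ee_pos": TCP position; "orientation": TCP orientation; "ft_force": force on the tool from outside, world axes, zero at the start; "moment": the same for the moment, N m; "width": finger opening in mm; "grasp_force": force on a finger pad.
Only numpy, scipy, OpenCV 4.12 (cv2) and the standard library are available. Lean on these libraries where they do the work, as an engineer would, in place of code of your own. Each camera call takes 0.05 s, during which the arm holds its last target. There are 200 camera calls.

### The job

The hearing test is over: put the four tuning forks lying on the black mat back into the open case, each lying flat and lengthwise in the storage block whose cavity fits its length (longest fork in the longest cavity, and so on down; the stem may point either way). Lay them down rather than dropping them, and leave the otoscope and the jar of ear tips where they are.

Things in the scene. Friction and masses are not known exactly. Their poses are not given: they have to be found in the camera images.
- fork_xl: The longest of four tuning forks, aluminium with steel stem: 190 mm long, 26 mm wide across its two prongs, 12 mm thick, about 85 g, lying flat. Origin at mid-length on the centre line, at its underside; x along it to the prong ends (stem at -x), z up. At the origin the prongs run parallel and it balances within 10 mm: grip it there across both prongs.
- fork_l: The second longest of four tuning forks, aluminium with steel stem: 155 mm long, 25 mm wide across its two prongs, 12 mm thick, about 70 g, lying flat. Origin at mid-length on the centre line, at its underside; x along it to the prong ends (stem at -x), z up. At the origin the prongs run parallel and it balances within 10 mm: grip it there across both prongs.
- fork_m: The second shortest of four tuning forks, aluminium with steel stem: 125 mm long, 24 mm wide across its two prongs, 12 mm thick, about 57 g, lying flat. Origin at mid-length on the centre line, at its underside; x along it to the prong ends (stem at -x), z up. At the origin the prongs run parallel and it balances within 10 mm: grip it there across both prongs.
- fork_s: The shortest of four tuning forks, aluminium with steel stem: 95 mm long, 23 mm wide across its two prongs, 12 mm thick, about 45 g, lying flat. Origin at mid-length on the centre line, at its underside; x along it to the prong ends (stem at -x), z up. At the origin the prongs run parallel and it balances within 10 mm: grip it there across both prongs.
- cradle_xl: Storage block for the longest fork: grey plastic, 226 x 84 x 16 mm, fixed in the black case beside three others that differ only in cavity length. Blue-lined cavity, centred, 214 mm long (along x), 76 mm wide. Origin: centre of the underside, z up; cavity floor 4 mm, rim 16 mm above it. Side walls (4 mm) are cut away to the floor for the middle 60 mm, as room for fingers.
- cradle_l: Storage block for the second longest fork: grey plastic, 226 x 84 x 16 mm, fixed in the black case beside three others that differ only in cavity length. Blue-lined cavity, centred, 179 mm long (along x), 76 mm wide. Origin: centre of the underside, z up; cavity floor 4 mm, rim 16 mm above it. Side walls (4 mm) are cut away to the floor for the middle 60 mm, as room for fingers.
- cradle_m: Storage block for the second shortest fork: grey plastic, 226 x 84 x 16 mm, fixed in the black case beside three others that differ only in cavity length. Blue-lined cavity, centred, 149 mm long (along x), 76 mm wide. Origin: centre of the underside, z up; cavity floor 4 mm, rim 16 mm above it. Side walls (4 mm) are cut away to the floor for the middle 60 mm, as room for fingers.
- cradle_s: Storage block for the shortest fork: grey plastic, 226 x 84 x 16 mm, fixed in the black case beside three others that differ only in cavity length. Blue-lined cavity, centred, 119 mm long (along x), 76 mm wide. Origin: centre of the underside, z up; cavity floor 4 mm, rim 16 mm above it. Side walls (4 mm) are cut away to the floor for the middle 60 mm, as room for fingers.
- otoscope: Bystander: an otoscope lying on the desk beyond the mat and case, black and steel, 180 mm long, 30 mm high; loose. Origin near its middle at the underside, x along it towards the head.
- tip_jar: Bystander: a small pale jar of ear tips with a white cap, 60 mm in diameter, 72 mm high, standing on the desk beyond the mat and case; loose. Origin at the centre of its underside, z up.
Things that resemble listed ones, but are neither listed nor needed, are in the scene too. What is shaped like the fork_s but brown or red is not meant.

How it is judged:
By the outcome, as a careful person would: the job done as asked, in the order asked, and still so for the second after the job is handed in, with the robot touching nothing.
It also fails if it takes over 96 s, if anything falls off the work surface, if the arm or the gripper's body presses on something with over 40 N, if the wrist force passes 120 N, or if a joint passes its speed limit or range.

## Working session

There is one attempt and no reset: what is moved stays moved. The work goes in short steps, Python scripts to look and compute and a shell command to move; the robot and the scene stay as the last step left them, time stands still between calls to the robot, and variables do not carry over. Pictures are saved under pics/ and viewed, at most 14 in all, crops included, and the job is handed in when it is done.

```bash
mkdir -p pics; python3 - <<'E'
from workcell import status, optics, ctrl
import cv2,pickle
o=status.get_obs();print(o)
for n in("top","scene"):
    i=optics.get_image(n);pickle.dump(i,open(n+".pkl","wb"))
    cv2.imwrite(f"pics/{n}0.png",cv2.resize(i["frame"][:,:,::-1],(800,600),interpolation=cv2.INTER_CUBIC))
    print({k:v for k,v in i.items() if k!="frame"})
E
```

```text
{'t': 0.0, 'qpos': array([-1.35299903e+00,  4.23805089e-01,  1.63066679e+00,  2.77215665e-06,
        1.08859886e+00, -1.90073854e-02]), 'qvel': array([-0.00038032,  0.00205179,  0.00017745,  0.00020631,  0.00030936,
        0.00024052]), 'joint_torque': array([-2.10497703e-03, -5.44632375e+01, -2.73666698e+01,  6.40874240e-02,
        2.27860693e-02, -1.02345712e-04]), 'ee_pos': array([ 146.53369277, -607.05086056,  240.93311427]), 'orientation': array([-3.11813669e+00, -3.70927634e-01,  2.26449459e-04]), 'ft_force': array([ 0.0865862 ,  0.33929183, -0.59294219]), 'moment': array([ 0.06140202, -0.00157562, -0.03031628]), 'grasp_force': 0.0, 'width': 88.0390310546913}
{'fx': 364.12988741073394, 'fy': 364.12988741073394, 'cx': 255.66368218454872, 'cy': 193.42500626689608, 'rvec': array([ 2.13929943, -2.1847283 ,  0.15045465]), 'tvec': array([  -8.40581301,  516.41922652, 1122.64467324])}
{'fx': 496.7887112705962, 'fy': 496.7887112705962, 'cx': 250.75987680591874, 'cy': 191.0710950357262, 'rvec': array([ 2.32048725,  0.71047359, -0.27487713]), 'tvec': array([-428.13224999, -179.86938999, 1428.83404866])}
```

View pics/top0.png

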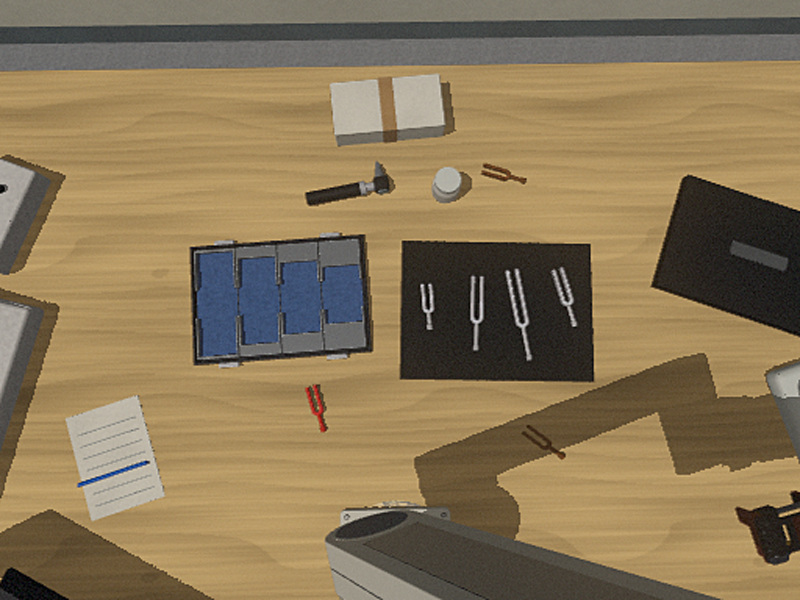

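View pics/scene0.png

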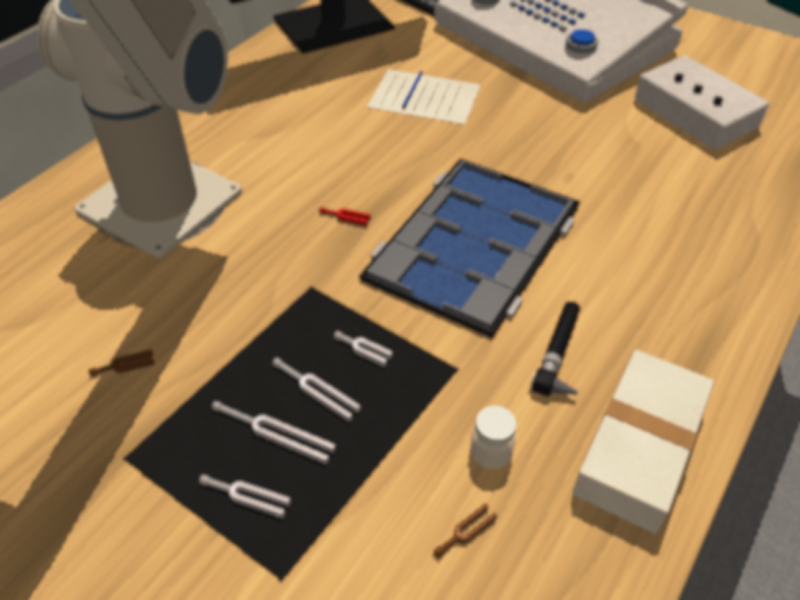

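```bash
cat > h.py <<'E'
import numpy as np,cv2,pickle
from scipy.spatial.transform import Rotation as R
from workcell import status,optics
def cam(n):
    i=optics.get_image(n);return i
def px2w(i,p,z):
    p=np.atleast_2d(p).astype(float)
    M=R.from_rotvec(i["rvec"]).as_matrix();c=-M.T@i["tvec"]
    d=np.c_[(p[:,0]-i["cx"])/i["fx"],(p[:,1]-i["cy"])/i["fy"],np.ones(len(p))]@M
    return (c+d*((z-c[2])/d[:,2])[:,None])[:,:2]
def blobs(mask,amin):
    n,l,s,c=cv2.connectedComponentsWithStats(mask.astype(np.uint8))
    return [np.argwhere(l==k)[:,::-1] for k in range(1,n) if s[k,4]>=amin]
def line(P):
    """centre at mid-extent along main axis, axis angle in (-90,90], length, width"""
    m=P.mean(0);u=np.linalg.svd(P-m,full_matrices=False)[2][0]
    if u[0]<0:u=-u
    v=np.array([-u[1],u[0]]);a=(P-m)@u;b=(P-m)@v
    return m+u*(a.max()+a.min())/2+v*(b.max()+b.min())/2,np.degrees(np.arctan2(u[1],u[0])),np.ptp(a),np.ptp(b)
def go(x,y,z,ang):
    """row that brings TCP to x,y,z with tool x axis at world angle ang (deg), pointing down"""
    o=status.get_obs();T=R.from_rotvec(o["orientation"])
    ang=(ang+90)%180-90
    G=R.from_euler("z",ang,degrees=True)*R.from_euler("x",180,degrees=True)
    d=T.inv().apply(np.array([x,y,z])-o["ee_pos"]);r=(T.inv()*G).as_rotvec()
    print("row",d.round(1),r.round(3),"now",o["ee_pos"].round(1),"t",round(o["t"],2),"w",round(o["width"],1),"F",o["ft_force"].round(1))
E
python3 - <<'E'
from h import *
i=pickle.load(open("top.pkl","rb"));f=i["frame"].astype(int)
mx=f.max(2);mn=f.min(2)
m=np.zeros(mx.shape,bool);m[158:240,260:377]=mn[158:240,260:377]>85
for b in blobs(m,20):
    c,a,L,W=line(px2w(i,b,10));print("fork",c.round(1),a.round(1),L.round(1),W.round(1))
h=(f[:,:,2]-f[:,:,0]>25);h[:150]=0;h[240:]=0;h[:,:118]=0;h[:,245:]=0
for b in blobs(h,100):
    print("blue",b.min(0),b.max(0),len(b));P=px2w(i,b,8)
    r=cv2.minAreaRect(P.astype(np.float32));print(r)
# case grey/black outline
d=(mx<60);
for b in blobs(d,300):
    P=px2w(i,b,15);print("dark",b.min(0),b.max(0),P.mean(0).round(1),cv2.minAreaRect(P.astype(np.float32)))
cr=i["frame"][145:240,115:245,::-1]
cv2.imwrite("pics/crop.png",cv2.resize(cr,None,fx=6,fy=6,interpolation=cv2.INTER_CUBIC))
E
```

```text
fork [ 524.4 -365.2] 13.5 124.7 28.5
fork [ 489.5 -268.4] 8.2 190.6 29.3
fork [ 496.4 -177.5] -3.2 152.8 26.3
fork [510.8 -77. ] 3.3 94.4 23.6
blue [126 161] [232 227] 4630
((532.8206787109375, 228.94776916503906), (212.67945861816406, 341.4934997558594), 3.088247537612915)
dark [417 112] [511 214] [ 607.6 -719.6] ((609.3955078125, -736.5973510742188), (316.4537048339844, 258.3941345214844), 69.96935272216797)
dark [122 150] [237 232] [525.7 210.7] ((531.4701538085938, 226.8734893798828), (245.43612670898438, 360.02142333984375), 3.031553268432617)
dark [257 154] [379 243] [ 495.4 -217. ] ((499.31256103515625, -219.3984375), (393.494140625, 285.9482116699219), 87.93953704833984)
dark [471 314] [511 360] [  51.4 -749.6] ((51.16187286376953, -756.0818481445312), (119.73932647705078, 131.00814819335938), 13.808601379394531)
dark [215 327] [260 344] [80.4 45.8] ((80.38539123535156, 45.9781608581543), (33.36643981933594, 143.6099090576172), 13.942096710205078)
dark [  0 363] [ 43 383] [-20.5 714.8] ((-12.200443267822266, 696.1785278320312), (130.7927703857422, 57.100887298583984), 88.51316833496094)
```

View pics/crop.png

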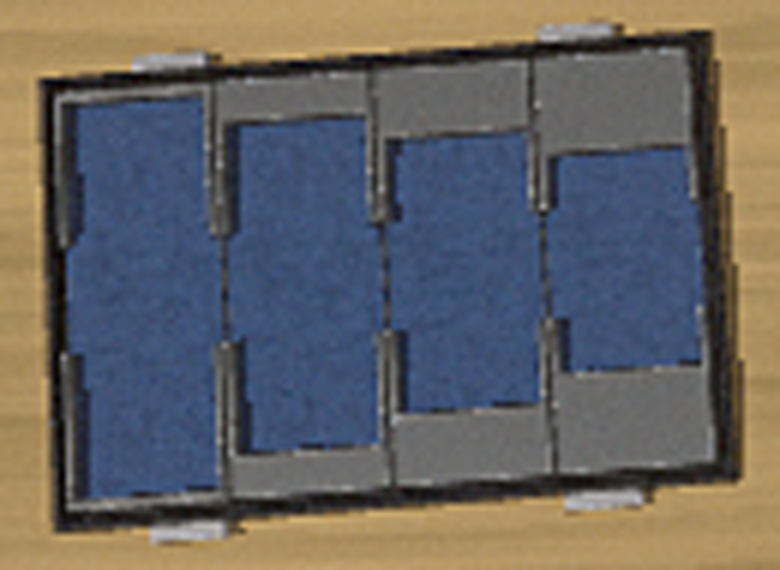

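The crop shows the cavities from left to right as XL, L, M, S, centred at crop pixels (143,296), (303,285), (464,272) and (624,260).

```bash
python3 - <<'E'
from h import *
i=pickle.load(open("top.pkl","rb"))
p=np.array([(143,296),(303.5,285),(464,272),(624,260)])/6+[115-.4,145-.4]
print(px2w(i,p,8).round(1))
go(489.5,-268.4,80,8.2)
E
```

```text
[[525.3 358.9]
 [529.5 272.8]
 [534.8 186.5]
 [539.7 100.2]]
row [ 412.8 -248.6  161.3] [-0.001  0.     0.094] now [ 146.5 -607.1  241. ] t 0.1 w 87.8 F [ 0.3 -0.3  0.4]
```

```bash
python3 -m inch '[[[413,-249,100,0,0,0.094,70],[413,-249,100,0,0,0.094,70],[413,-249,100,0,0,0.094,70],[413,-249,100,0,0,0.094,70],[413,-249,100,0,0,0.094,70],[413,-249,100,0,0,0.094,70],[413,-249,100,0,0,0.094,70],[413,-249,100,0,0,0.094,70],[413,-249,100,0,0,0.094,70],[413,-249,100,0,0,0.094,70],[413,-249,161,0,0,0.094,70],[413,-249,161,0,0,0.094,70],[413,-249,161,0,0,0.094,70],[413,-249,161,0,0,0.094,70],[413,-249,161,0,0,0.094,70],[413,-249,161,0,0,0.094,70]]]'
python3 - <<'E'
from h import *
go(489.5,-268.4,30,8.2)
i=cam("wrist");cv2.imwrite("pics/w1.png",i["frame"][:,:,::-1]);print(i["hand_eye"],i["fx"],i["cx"],i["cy"])
E
```

```text
t: 1.7
ee_pos: [490.1, -269.7, 82.3]
orientation: [3.132, 0.222, 0.003]
ft_force: [0.7, -0.5, -0.0]
width: 61.4
grasp_force: 0.0
row [-0.6 -1.4 52.3] [ 0.002 -0.002 -0.002] now [ 490.1 -269.7   82.3] t 1.7 w 61.4 F [ 0.7 -0.5 -0. ]
[[ 8.47072573e-05 -9.63980838e-01 -2.65971683e-01  7.30015047e+01]
 [ 9.99999981e-01  3.48704019e-05  1.92098857e-04 -9.66253338e-01]
 [-1.75905078e-04 -2.65971694e-01  9.63980823e-01 -1.44629374e+02]
 [ 0.00000000e+00  0.00000000e+00  0.00000000e+00  1.00000000e+00]] 281.13726209922305 247.28153452859925 191.59433861955924
```

View pics/w1.png

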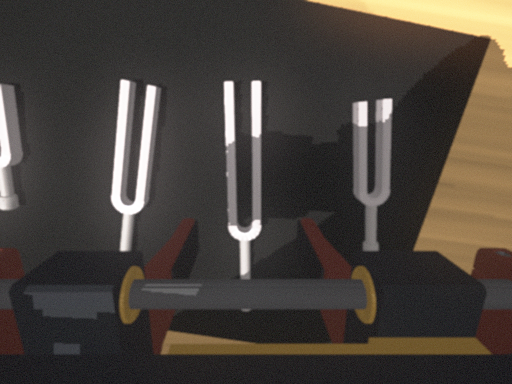

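The picture shows fork XL at col 245, centred between the fingers (cols ~190 and ~303) and parallel to the tool. I'll descend and close.

```bash
python3 -m inch '[[[-0.5,-1,30,0,0,0,70],[-0.5,-1,50,0,0,0,70],[-0.5,-1,59,0,0,0,70],[-0.5,-1,59,0,0,0,70],[-0.5,-1,59,0,0,0,70],[-0.5,-1,59,0,0,0,0],[-0.5,-1,59,0,0,0,0],[-0.5,-1,59,0,0,0,0],[-0.5,-1,59,0,0,0,0],[-0.5,-1,59,0,0,0,0],[-0.5,-1,59,0,0,0,0],[-0.5,-1,59,0,0,0,0]]]'
python3 - <<'E'
from h import *
go(489.5,-268.4,90,8.2)
E
```

```text
t: 2.95
ee_pos: [489.6, -267.9, 22.4]
orientation: [3.133, 0.224, 0.002]
ft_force: [-0.4, 0.8, 6.5]
width: 26.1
grasp_force: 31.3
row [ -0.1   0.5 -67.6] [ 0.001 -0.001 -0.   ] now [ 489.6 -267.9   22.4] t 2.95 w 26.1 F [-0.4  0.8  6.5]
```

```bash
python3 - <<'E'
from h import *
go(525.3,358.9,90,3.1)
E
```

```text
row [ 124.6 -615.3  -67.9] [ 0.001 -0.001  0.089] now [ 489.6 -267.9   22.4] t 2.95 w 26.1 F [-0.4  0.8  6.5]
```

```bash
python3 -m inch '[[[0,0,-30,0,0,0,0],[0,0,-68,0,0,0,0],[125,-615,-68,0,0,0.089,0],[125,-615,-68,0,0,0.089,0],[125,-615,-68,0,0,0.089,0],[125,-615,-68,0,0,0.089,0],[125,-615,-68,0,0,0.089,0],[125,-615,-68,0,0,0.089,0],[125,-615,-68,0,0,0.089,0],[125,-615,-68,0,0,0.089,0],[125,-615,-68,0,0,0.089,0],[125,-615,-68,0,0,0.089,0],[125,-615,-68,0,0,0.089,0],[125,-615,-68,0,0,0.089,0],[125,-615,-68,0,0,0.089,0],[125,-615,-68,0,0,0.089,0],[125,-615,-68,0,0,0.089,0],[125,-615,-68,0,0,0.089,0],[125,-615,-68,0,0,0.089,0]]]'
python3 - <<'E'
from h import *
go(525.3,358.9,32,3.1)
i=cam("wrist");cv2.imwrite("pics/w2.png",i["frame"][:,:,::-1])
E
```

```text
t: 4.85
ee_pos: [525.2, 357.4, 89.6]
orientation: [3.14, 0.082, -0.001]
ft_force: [-0.0, 0.4, -0.9]
width: 25.7
grasp_force: 30.0
row [ 0.2 -1.6 57.6] [ 0.001  0.001 -0.002] now [525.2 357.4  89.6] t 4.85 w 25.7 F [-0.   0.4 -0.9]
```

View pics/w2.png

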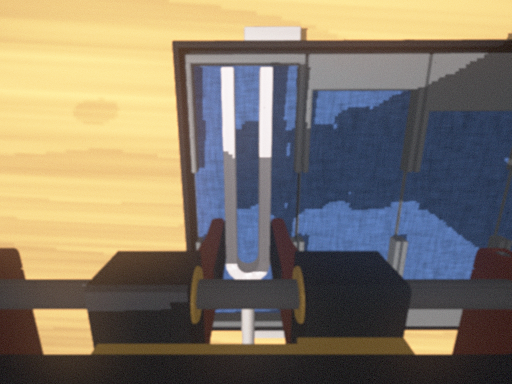

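The picture shows the fork (col 248) centred in the XL cavity (cols 192–303), with the far cavity edge at row 65. I'll check that edge lengthwise.

```bash
cat >> h.py <<'E'
def wpx(i,p,z):
    o=status.get_obs();T=R.from_rotvec(o["orientation"]).as_matrix();H=i["hand_eye"]
    M=T@H[:3,:3];c=o["ee_pos"]+T@H[:3,3];j=dict(i);j["rvec"]=R.from_matrix(M.T).as_rotvec();j["tvec"]=-M.T@c
    return px2w(j,p,z)
E
python3 - <<'E'
from h import *
i=cam("wrist")
print("ends z20",wpx(i,[(247,65)],20),"fork tip",wpx(i,[(247,67)],84),"bottom",wpx(i,[(265,312)],8))
E
```

```text
ends z20 [[631.36756236 364.3580111 ]] fork tip [[620.56225518 363.7562006 ]] bottom [[418.51036424 336.18238178]]
```

```bash
python3 -m inch '[[[0,-1.5,30,0,0,0,0],[0,-1.5,50,0,0,0,0],[0,-1.5,58,0,0,0,0],[0,-1.5,59,0,0,0,0],[0,-1.5,60,0,0,0,0],[0,-1.5,60,0,0,0,0]]]'
python3 -m inch '[[[0,0,1,0,0,0,0],[0,0,1,0,0,0,0],[0,0,2,0,0,0,0],[0,0,2,0,0,0,0]]]'
```

```text
t: 5.55
ee_pos: [525.8, 360.6, 30.6]
orientation: [-3.14, -0.084, -0.002]
ft_force: [-0.2, 0.2, -1.5]
width: 25.8
grasp_force: 30.0
t: 5.95
ee_pos: [525.2, 360.4, 27.7]
orientation: [-3.14, -0.085, -0.0]
ft_force: [0.2, -0.3, -1.3]
width: 25.7
grasp_force: 30.0
```

```bash
python3 -m inch '[[[0,0,1,0,0,0,0],[0,0,1,0,0,0,0]]]'
python3 -m inch '[[[0,0,1,0,0,0,0],[0,0,1,0,0,0,0]]]'
python3 -m inch '[[[0,0,1,0,0,0,0],[0,0,1,0,0,0,0]]]'
```

```text
t: 6.15
ee_pos: [525.2, 360.4, 27.4]
orientation: [-3.14, -0.085, -0.0]
ft_force: [-1.5, -1.4, 5.9]
width: 25.9
grasp_force: 32.8
t: 6.35
ee_pos: [525.3, 360.4, 27.4]
orientation: [-3.14, -0.085, -0.0]
ft_force: [-4.8, -1.9, 14.0]
width: 25.7
grasp_force: 33.9
t: 6.55
ee_pos: [525.3, 360.4, 27.3]
orientation: [-3.14, -0.085, -0.0]
ft_force: [-6.1, -4.0, 23.2]
width: 26.0
grasp_force: 35.0
```

```bash
python3 -m inch '[[[0,0,-1,0,0,0,55],[0,0,-2,0,0,0,55],[0,0,-2,0,0,0,55],[0,0,-2,0,0,0,55],[0,0,-30,0,0,0,55],[0,0,-65,0,0,0,55],[0,0,-65,0,0,0,55],[0,0,-65,0,0,0,55]]]'
python3 - <<'E'
from h import *
go(496.4,-177.5,90,-3.2)
E
```

```text
t: 7.35
ee_pos: [525.5, 360.5, 90.1]
orientation: [-3.14, -0.085, -0.002]
ft_force: [-0.1, -0.6, -0.1]
width: 48.3
grasp_force: 0.0
row [-5.800e+01  5.356e+02 -3.000e-01] [-0.001 -0.001  0.11 ] now [525.5 360.5  90.1] t 7.35 w 48.3 F [-0.1 -0.6 -0.1]
```

```bash
python3 -m inch '[[[-58,536,0,0,0,0.11,70],[-58,536,0,0,0,0.11,70],[-58,536,0,0,0,0.11,70],[-58,536,0,0,0,0.11,70],[-58,536,0,0,0,0.11,70],[-58,536,0,0,0,0.11,70],[-58,536,0,0,0,0.11,70],[-58,536,0,0,0,0.11,70],[-58,536,0,0,0,0.11,70],[-58,536,0,0,0,0.11,70],[-58,536,0,0,0,0.11,70],[-58,536,0,0,0,0.11,70],[-58,536,0,0,0,0.11,70],[-58,536,0,0,0,0.11,70],[-58,536,0,0,0,0.11,70],[-58,536,0,0,0,0.11,70],[-58,536,0,0,0,0.11,70]]]'
python3 - <<'E'
from h import *
go(496.4,-177.5,23.5,-3.2)
i=cam("wrist");cv2.imwrite("pics/w3.png",i["frame"][:,:,::-1])
i=cam("top");cv2.imwrite("pics/t3.png",cv2.resize(i["frame"][145:240,115:245,::-1],None,fx=5,fy=5))
E
```

```text
t: 9.05
ee_pos: [496.3, -177.1, 89.7]
orientation: [-3.14, 0.086, 0.0]
ft_force: [0.1, 0.2, -0.6]
width: 61.4
grasp_force: 0.0
row [ 0.2  0.4 66.2] [-0.     0.     0.001] now [ 496.3 -177.1   89.7] t 9.05 w 61.4 F [ 0.1  0.2 -0.6]
```

View pics/w3.png

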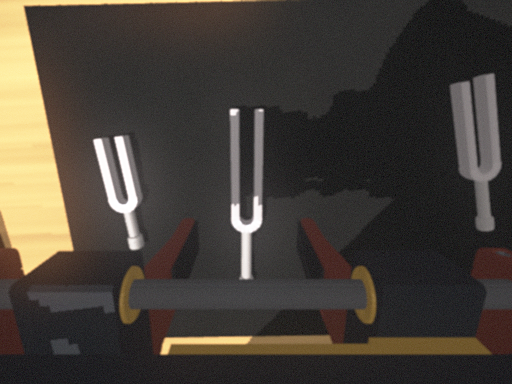

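View pics/t3.png

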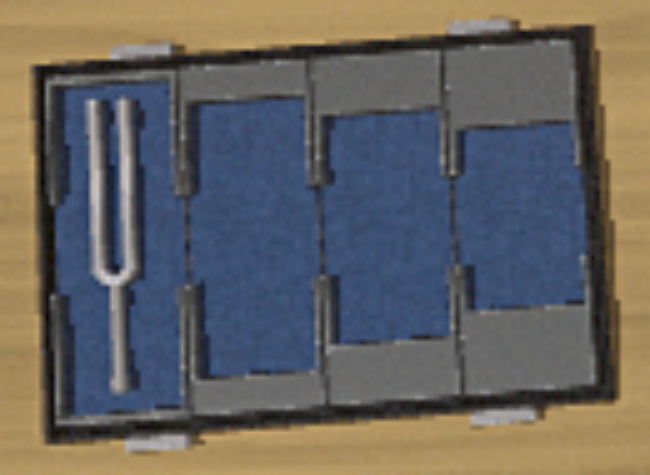

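XL lies flat and inside its cavity (crop cols 95–135, rows 98–390). Fork L is centred between the fingers at col 247.

```bash
python3 -m inch '[[[0,0.5,40,0,0,0,70],[0,0.5,60,0,0,0,70],[0,0.5,66.5,0,0,0,70],[0,0.5,66.5,0,0,0,70],[0,0.5,66.5,0,0,0,0],[0,0.5,66.5,0,0,0,0],[0,0.5,66.5,0,0,0,0],[0,0.5,66.5,0,0,0,0],[0,0.5,66.5,0,0,0,0],[0,0.5,66.5,0,0,0,0],[0,0.5,66.5,0,0,0,0]]]'
python3 - <<'E'
from h import *
go(529.5,272.8,90,3.1)
E
```

```text
t: 10.25
ee_pos: [496.2, -178.5, 23.4]
orientation: [3.14, -0.088, 0.0]
ft_force: [-0.2, 0.5, 3.8]
width: 24.9
grasp_force: 30.0
row [   7.9 -452.5  -66.6] [ 0.   -0.   -0.11] now [ 496.2 -178.5   23.4] t 10.25 w 24.9 F [-0.2  0.5  3.8]
```

```bash
python3 -m inch '[[[0,0,-30,0,0,0,0],[0,0,-67,0,0,0,0],[8,-452.5,-67,0,0,-0.11,0],[8,-452.5,-67,0,0,-0.11,0],[8,-452.5,-67,0,0,-0.11,0],[8,-452.5,-67,0,0,-0.11,0],[8,-452.5,-67,0,0,-0.11,0],[8,-452.5,-67,0,0,-0.11,0],[8,-452.5,-67,0,0,-0.11,0],[8,-452.5,-67,0,0,-0.11,0],[8,-452.5,-67,0,0,-0.11,0],[8,-452.5,-67,0,0,-0.11,0],[8,-452.5,-67,0,0,-0.11,0],[8,-452.5,-67,0,0,-0.11,0],[8,-452.5,-67,0,0,-0.11,0],[8,-452.5,-67,0,0,-0.11,0]]]'
python3 - <<'E'
from h import *
go(529.5,272.8,32,3.1)
E
```

```text
t: 11.85
ee_pos: [529.5, 271.3, 90.2]
orientation: [3.14, 0.081, -0.001]
ft_force: [0.4, -0.3, -0.6]
width: 24.7
grasp_force: 30.0
row [ 0.1 -1.5 58.2] [ 0.     0.001 -0.002] now [529.5 271.3  90.2] t 11.85 w 24.7 F [ 0.4 -0.3 -0.6]
```

```bash
python3 -m inch '[[[0,-1,40,0,0,0,0],[0,-1,55,0,0,0,0],[0,-1,59,0,0,0,0],[0,-1,60,0,0,0,0],[0,-1,60,0,0,0,0]]]'
python3 -m inch '[[[0,0,1,0,0,0,0],[0,0,2,0,0,0,0],[0,0,2,0,0,0,0]]]'
python3 -m inch '[[[0,0,1,0,0,0,0],[0,0,1,0,0,0,0]]]'
```

```text
t: 12.35
ee_pos: [529.9, 273.9, 30.8]
orientation: [-3.14, -0.084, -0.001]
ft_force: [0.1, -0.1, -0.4]
width: 24.5
grasp_force: 30.0
t: 12.65
ee_pos: [529.6, 274.0, 28.6]
orientation: [-3.14, -0.085, -0.001]
ft_force: [-0.1, -0.3, -1.0]
width: 24.6
grasp_force: 30.0
t: 12.85
ee_pos: [529.7, 274.0, 28.3]
orientation: [-3.14, -0.085, -0.001]
ft_force: [-2.5, -1.6, 9.0]
width: 24.5
grasp_force: 30.0
```

Contact is made, so I'll release, lift and go to fork M.

```bash
python3 -m inch '[[[0,0,0,0,0,0,50],[0,0,0,0,0,0,50],[0,0,0,0,0,0,50],[0,0,0,0,0,0,50],[0,0,-30,0,0,0,50],[0,0,-62,0,0,0,50],[0,0,-62,0,0,0,50]]]'
python3 - <<'E'
from h import *
go(524.4,-365.2,90,13.5)
E
```

```text
t: 13.55
ee_pos: [531.6, 274.9, 92.6]
orientation: [-3.138, -0.084, -0.009]
ft_force: [0.5, 1.0, 0.4]
width: 43.9
grasp_force: 0.0
row [-41.7 638.8   0.9] [-0.002 -0.006 -0.182] now [531.6 274.9  92.6] t 13.55 w 43.9 F [0.5 1.  0.4]
```

```bash
python3 -m inch '[[[-42,638,0,0,0,-0.182,70],[-42,638,0,0,0,-0.182,70],[-42,638,0,0,0,-0.182,70],[-42,638,0,0,0,-0.182,70],[-42,638,0,0,0,-0.182,70],[-42,638,0,0,0,-0.182,70],[-42,638,0,0,0,-0.182,70],[-42,638,0,0,0,-0.182,70],[-42,638,0,0,0,-0.182,70],[-42,638,0,0,0,-0.182,70],[-42,638,0,0,0,-0.182,70],[-42,638,0,0,0,-0.182,70],[-42,638,0,0,0,-0.182,70],[-42,638,0,0,0,-0.182,70],[-42,638,0,0,0,-0.182,70],[-42,638,0,0,0,-0.182,70],[-42,638,0,0,0,-0.182,70],[-42,638,0,0,0,-0.182,70],[-42,638,0,0,0,-0.182,70]]]'
python3 - <<'E'
from h import *
go(524.4,-365.2,23.2,13.5)
i=cam("wrist");cv2.imwrite("pics/w4.png",i["frame"][:,:,::-1])
i=cam("top");cv2.imwrite("pics/t4.png",cv2.resize(i["frame"][145:240,115:245,::-1],None,fx=5,fy=5))
E
```

```text
t: 15.45
ee_pos: [522.1, -364.6, 89.3]
orientation: [-3.12, -0.371, 0.0]
ft_force: [-0.4, 0.4, 0.2]
width: 61.6
grasp_force: 0.0
row [ 2.1  1.1 66.1] [-0.    -0.     0.001] now [ 522.1 -364.6   89.3] t 15.45 w 61.6 F [-0.4  0.4  0.2]
```

View pics/w4.png

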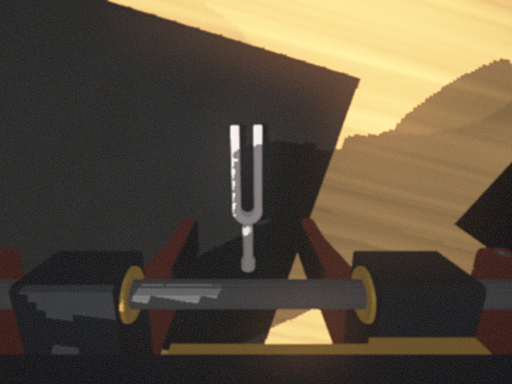

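View pics/t4.png

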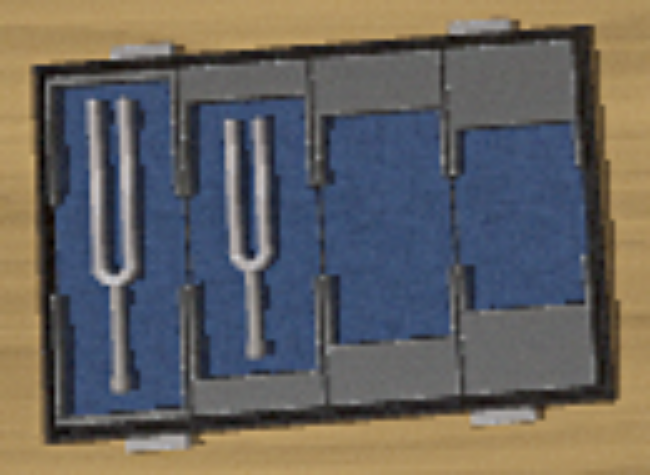

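L is well seated (crop cols 225–270, rows 118–358). Fork M is centred at col 247 with clear space around it.

```bash
python3 -m inch '[[[2,0.7,40,0,0,0,70],[2,0.7,60,0,0,0,70],[2,0.7,66.5,0,0,0,70],[2,0.7,66.5,0,0,0,70],[2,0.7,66.5,0,0,0,0],[2,0.7,66.5,0,0,0,0],[2,0.7,66.5,0,0,0,0],[2,0.7,66.5,0,0,0,0],[2,0.7,66.5,0,0,0,0],[2,0.7,66.5,0,0,0,0],[2,0.7,66.5,0,0,0,0]]]'
python3 - <<'E'
from h import *
go(534.8,186.5,90,3.1)
E
```

```text
t: 16.65
ee_pos: [523.9, -365.7, 22.8]
orientation: [-3.12, -0.369, -0.0]
ft_force: [-0.5, -0.6, 1.2]
width: 23.3
grasp_force: 30.0
row [ 139.6 -534.4  -67.2] [-0.    -0.     0.182] now [ 523.9 -365.7   22.8] t 16.65 w 23.3 F [-0.5 -0.6  1.2]
```

```bash
python3 -m inch '[[[0,0,-30,0,0,0,0],[0,0,-67,0,0,0,0],[140,-534,-67,0,0,0.182,0],[140,-534,-67,0,0,0.182,0],[140,-534,-67,0,0,0.182,0],[140,-534,-67,0,0,0.182,0],[140,-534,-67,0,0,0.182,0],[140,-534,-67,0,0,0.182,0],[140,-534,-67,0,0,0.182,0],[140,-534,-67,0,0,0.182,0],[140,-534,-67,0,0,0.182,0],[140,-534,-67,0,0,0.182,0],[140,-534,-67,0,0,0.182,0],[140,-534,-67,0,0,0.182,0],[140,-534,-67,0,0,0.182,0],[140,-534,-67,0,0,0.182,0],[140,-534,-67,0,0,0.182,0],[140,-534,-67,0,0,0.182,0]]]'
python3 - <<'E'
from h import *
go(534.8,186.5,32,3.1)
E
```

```text
t: 18.45
ee_pos: [535.3, 184.8, 89.6]
orientation: [3.14, 0.081, -0.001]
ft_force: [-0.5, 0.2, -0.9]
width: 23.7
grasp_force: 30.0
row [-0.4 -1.8 57.6] [ 0.     0.    -0.002] now [535.3 184.8  89.6] t 18.45 w 23.7 F [-0.5  0.2 -0.9]
```

```bash
python3 -m inch '[[[0,-0.5,40,0,0,0,0],[0,-0.5,55,0,0,0,0],[0,-0.5,59,0,0,0,0],[0,-0.5,60,0,0,0,0],[0,-0.5,60,0,0,0,0]]]'
python3 -m inch '[[[0,0,1,0,0,0,0],[0,0,2,0,0,0,0],[0,0,2,0,0,0,0]]]'
python3 -m inch '[[[0,0,1,0,0,0,0],[0,0,1,0,0,0,0]]]'
```

```text
t: 18.95
ee_pos: [535.7, 186.7, 30.3]
orientation: [-3.14, -0.084, -0.001]
ft_force: [0.3, -0.7, 0.1]
width: 24.1
grasp_force: 30.0
t: 19.25
ee_pos: [535.5, 186.9, 28.1]
orientation: [-3.14, -0.085, -0.001]
ft_force: [0.3, 0.3, -0.1]
width: 23.9
grasp_force: 30.0
t: 19.45
ee_pos: [535.5, 186.9, 27.7]
orientation: [-3.14, -0.085, -0.001]
ft_force: [-3.6, -1.3, 8.3]
width: 23.9
grasp_force: 30.0
```

```bash
python3 -m inch '[[[0,0,0,0,0,0,50],[0,0,0,0,0,0,50],[0,0,0,0,0,0,50],[0,0,0,0,0,0,50],[0,0,-30,0,0,0,50],[0,0,-62,0,0,0,50],[0,0,-62,0,0,0,50],[0,0,-62,0,0,0,50]]]'
python3 - <<'E'
from h import *
go(510.8,-77,90,3.3)
E
```

```text
t: 20.25
ee_pos: [535.6, 186.9, 89.2]
orientation: [-3.14, -0.084, -0.002]
ft_force: [0.7, -0.3, -0.6]
width: 43.8
grasp_force: 0.0
row [-39.  262.1  -1. ] [-0.    -0.001 -0.004] now [535.6 186.9  89.2] t 20.25 w 43.8 F [ 0.7 -0.3 -0.6]
```

```bash
python3 -m inch '[[[-39,262,0,0,0,-0.004,70],[-39,262,0,0,0,-0.004,70],[-39,262,0,0,0,-0.004,70],[-39,262,0,0,0,-0.004,70],[-39,262,0,0,0,-0.004,70],[-39,262,0,0,0,-0.004,70],[-39,262,0,0,0,-0.004,70],[-39,262,0,0,0,-0.004,70],[-39,262,0,0,0,-0.004,70],[-39,262,0,0,0,-0.004,70]]]'
python3 - <<'E'
from h import *
go(510.8,-77,23.2,3.3)
i=cam("wrist");cv2.imwrite("pics/w5.png",i["frame"][:,:,::-1])
E
```

```text
t: 21.25
ee_pos: [510.4, -75.5, 88.5]
orientation: [-3.14, -0.094, 0.001]
ft_force: [0.8, -0.6, 0.2]
width: 61.4
grasp_force: 0.0
row [ 0.3  1.5 65.3] [-0.     0.     0.002] now [510.4 -75.5  88.5] t 21.25 w 61.4 F [ 0.8 -0.6  0.2]
```

View pics/w5.png

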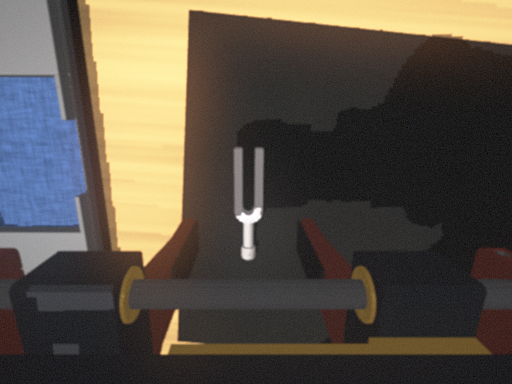

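Fork S is centred at col 249 and clear of everything else.

```bash
python3 -m inch '[[[0,0.7,40,0,0,0,70],[0,0.7,60,0,0,0,70],[0,0.7,65.5,0,0,0,70],[0,0.7,65.5,0,0,0,70],[0,0.7,65.5,0,0,0,0],[0,0.7,65.5,0,0,0,0],[0,0.7,65.5,0,0,0,0],[0,0.7,65.5,0,0,0,0],[0,0.7,65.5,0,0,0,0],[0,0.7,65.5,0,0,0,0],[0,0.7,65.5,0,0,0,0]]]'
python3 - <<'E'
from h import *
go(539.7,100.2,90,3.1)
E
```

```text
t: 22.4
ee_pos: [510.5, -77.7, 23.3]
orientation: [-3.14, -0.091, -0.0]
ft_force: [0.0, -0.3, 1.7]
width: 22.5
grasp_force: 30.0
row [  39.4 -175.9  -66.7] [-0.    -0.     0.004] now [510.5 -77.7  23.3] t 22.4 w 22.5 F [ 0.  -0.3  1.7]
```

```bash
python3 -m inch '[[[0,0,-30,0,0,0,0],[0,0,-67,0,0,0,0],[39.5,-176,-67,0,0,0.004,0],[39.5,-176,-67,0,0,0.004,0],[39.5,-176,-67,0,0,0.004,0],[39.5,-176,-67,0,0,0.004,0],[39.5,-176,-67,0,0,0.004,0],[39.5,-176,-67,0,0,0.004,0],[39.5,-176,-67,0,0,0.004,0],[39.5,-176,-67,0,0,0.004,0]]]'
python3 - <<'E'
from h import *
go(539.7,100.2,31,3.1)
E
```

```text
t: 23.4
ee_pos: [539.4, 99.0, 90.1]
orientation: [3.14, 0.082, -0.001]
ft_force: [-0.2, -0.3, -0.8]
width: 22.2
grasp_force: 30.0
row [ 0.4 -1.2 59.1] [ 0.     0.001 -0.002] now [539.4  99.   90.1] t 23.4 w 22.2 F [-0.2 -0.3 -0.8]
```

```bash
python3 -m inch '[[[0,-0.5,40,0,0,0,0],[0,-0.5,55,0,0,0,0],[0,-0.5,59,0,0,0,0],[0,-0.5,60,0,0,0,0],[0,-0.5,60,0,0,0,0]]]'
python3 -m inch '[[[0,0,1,0,0,0,0],[0,0,2,0,0,0,0],[0,0,2,0,0,0,0]]]'
python3 -m inch '[[[0,0,1,0,0,0,0],[0,0,1,0,0,0,0]]]'
```

```text
t: 23.9
ee_pos: [540.1, 100.6, 30.8]
orientation: [-3.14, -0.084, -0.001]
ft_force: [-0.3, 0.2, 0.0]
width: 22.7
grasp_force: 30.0
t: 24.2
ee_pos: [539.9, 100.9, 28.6]
orientation: [-3.14, -0.085, -0.001]
ft_force: [-0.7, -0.3, 0.2]
width: 22.2
grasp_force: 30.0
t: 24.4
ee_pos: [539.9, 100.9, 28.3]
orientation: [-3.14, -0.085, -0.001]
ft_force: [-3.2, 0.0, 9.7]
width: 22.6
grasp_force: 30.0
```

Release, lift, and retreat to the right so the top camera sees the case.

```bash
python3 -m inch '[[[0,0,0,0,0,0,50],[0,0,0,0,0,0,50],[0,0,0,0,0,0,50],[0,0,0,0,0,0,50],[0,0,-30,0,0,0,50],[0,0,-80,0,0,0,50],[0,0,-100,0,0,0,50],[-50,400,-130,0,0,0,50],[-50,400,-130,0,0,0,50],[-50,400,-130,0,0,0,50],[-50,400,-130,0,0,0,50],[-50,400,-130,0,0,0,50],[-50,400,-130,0,0,0,50],[-50,400,-130,0,0,0,50],[-50,400,-130,0,0,0,50],[-50,400,-130,0,0,0,50],[-50,400,-130,0,0,0,50],[-50,400,-130,0,0,0,50]]]'
python3 - <<'E'
from h import *
i=cam("top");cv2.imwrite("pics/t6.png",cv2.resize(i["frame"][90:250,115:385,::-1],None,fx=2.9,fy=2.9,interpolation=cv2.INTER_CUBIC))
E
```

```text
t: 26.2
ee_pos: [510.8, -300.2, 156.6]
orientation: [-3.139, -0.085, 0.002]
ft_force: [-0.4, 0.6, 0.0]
width: 43.5
grasp_force: 0.0
```

View pics/t6.png

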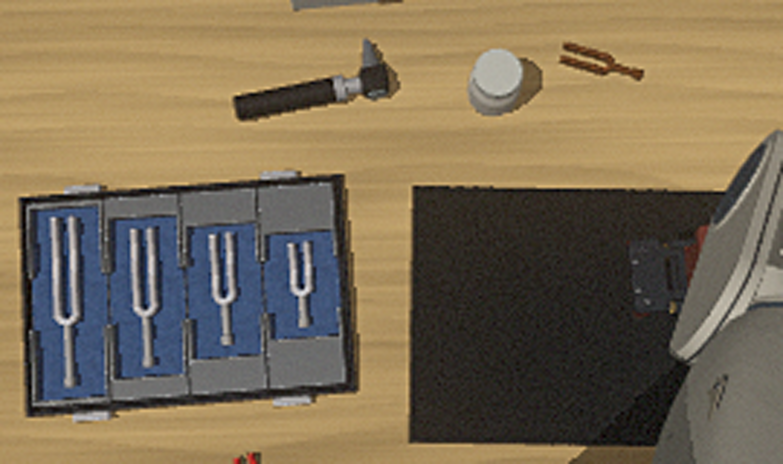

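All four forks lie inside their own cavities (crop cols 65, 145, 223 and 300). The otoscope and jar haven't moved, and the arm is clear.

```bash
python3 -c "
from workcell import ctrl
print(ctrl.close_job())"
```

```text
the job is handed in; nothing more can be done
None
```

All four forks lie flat in the cavities that fit them, the otoscope and jar were not touched, and the job was handed in at about 26 s.

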